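# Seal the pop-lid canisters, tallest first

## Task

The three storage canisters on the range are still open: seal them by pressing the black button on each lid all the way down, the tall blue one first, then the middle-sized yellow one, and the short red one last. Only press the buttons: leave the canisters standing where they are, do not lift or shove them, and do not disturb the mill, cup and bowl behind them.

Things in the scene. Friction and masses are not known exactly. Their poses are not given: they have to be found in the camera images.
- tall_canister: blue upright round storage canister (tall one of three) with a white lid, diameter 86 mm, lid top 122 mm above its underside; loose, about 0.4 to 0.8 kg. Origin: centre of the underside, z up.
- tall_button (a joint): round black push button in the middle of the blue canister's lid, diameter 34 mm. Value in m: 0 = popped up (top stands 12 mm above the lid), 0.010 = fully down at its stop (top 2 mm above the lid). It needs about 3 N to move, stays where it is left (no spring back), and is solid at the stop.
- tall_button_top (a point): centre of the blue canister's button's flat top; moves down with the button; z up.
- middle_canister: yellow upright round storage canister (middle one of three) with a white lid, diameter 90 mm, lid top 92 mm above its underside; loose, about 0.4 to 0.8 kg. Origin: centre of the underside, z up.
- middle_button (a joint): round black push button in the middle of the yellow canister's lid, diameter 34 mm. Value in m: 0 = popped up (top stands 12 mm above the lid), 0.010 = fully down at its stop (top 2 mm above the lid). It needs about 3 N to move, stays where it is left (no spring back), and is solid at the stop.
- middle_button_top (a point): centre of the yellow canister's button's flat top; moves down with the button; z up.
- short_canister: red upright round storage canister (short one of three) with a white lid, diameter 94 mm, lid top 64 mm above its underside; loose, about 0.4 to 0.8 kg. Origin: centre of the underside, z up.
- short_button (a joint): round black push button in the middle of the red canister's lid, diameter 34 mm. Value in m: 0 = popped up (top stands 12 mm above the lid), 0.010 = fully down at its stop (top 2 mm above the lid). It needs about 3 N to move, stays where it is left (no spring back), and is solid at the stop.
- short_button_top (a point): centre of the red canister's button's flat top; moves down with the button; z up.
- pepper_mill: brown wooden pepper mill, 58 mm wide, 170 mm tall, standing behind the canisters. Origin: centre of the underside.
- pink_cup: pink mug with a handle, 79x113 mm, 102 mm tall, standing behind the canisters. Origin: on the underside, at the middle of its extent.
- white_bowl: small white bowl, diameter 120 mm, 59 mm tall, behind the canisters. Origin: centre of the underside.

How it is judged:
On the way, in this order (a step that is already met when the one before it is completed fails the run):
1. the tall blue canister's button is down, the other two are still up (value of joint tall_button above 0.008 m and value of joint each of middle_button, short_button below 0.005 m), for 0.1 s.
2. the middle yellow canister's button is down too, the short red one's is still up (value of joint each of tall_button, middle_button above 0.008 m and value of joint short_button below 0.005 m), for 0.1 s.
3. all three buttons are down (value of joint each of tall_button, middle_button, short_button above 0.008 m), for 0.1 s.
At the end, for the whole second after the job is handed in: All three buttons are at least 8 of their 10 mm down; the canisters stand upright (within 0.1 rad), at rest and within 30 mm of where they started; the mill, cup and bowl are within 30 mm of where they started (all of step 3 and distance of each of tall_canister, middle_canister, short_canister, pepper_mill, pink_cup, white_bowl from where it was at the start of the episode below 0.03 m and angle between each of tall_canister, middle_canister, short_canister's own z axis and vertical below 0.1 rad and linear speed of each of tall_canister, middle_canister, short_canister below 0.02 m/s); the robot touches nothing.
It fails at once if the yellow or red button is pressed before its turn ((not (value of joint middle_button below 0.005 m) and not (value of joint tall_button above 0.008 m)) or (not (value of joint short_button below 0.005 m) and not (value of joint middle_button above 0.008 m))).
It fails at once if a canister is lifted (15 mm) or tipped (0.25 rad) (height (world z) of any of tall_canister, middle_canister, short_canister above 0.015 m or angle between any of tall_canister, middle_canister, short_canister's own z axis and vertical above 0.25 rad).
It fails at once if a canister is shoved more than 30 mm (distance of any of tall_canister, middle_canister, short_canister from where it was at the start of the episode above 0.03 m).
It fails at once if the mill, cup or bowl is moved more than 30 mm (distance of any of pepper_mill, pink_cup, white_bowl from where it was at the start of the episode above 0.03 m).
It also fails if it takes over 48 s, if anything falls off the work surface, if the arm or the gripper's body presses on something with over 40 N, if the wrist force passes 120 N, or if a joint passes its speed limit or range.

## Robot

A 6-joint arm with a two-finger parallel gripper is mounted at the origin on a cart in front of the work surface, level with it; the furniture and walls round the work are solid. World frame = base frame: x ahead of the robot, y to its left, z up, the work surface at z = 0. Lengths are in m, angles in rad, forces in N, time in s.
With the tool pointing down it reaches from about 0.4 to 0.825 m from the base axis. Payload 7 kg.
Tool frame: the origin (TCP) lies on the centre line of the jaws, within the pads' length; the fingertips stand finger_overhang ahead of it and the grasp point (between the pads) lies 8 mm behind it (finger_overhang is the distance from the TCP to the fingertips, in m); z points along the fingers, y is the direction in which the jaws open and shut (so a half turn about z gives the same grasp; the last joint's range is limited). The gripper opens to 85 mm and grips with 20 to 120 N. Pads are 22 mm wide; open, the fingers measure 114 mm over their backs; the gripper's body (76 mm by 85 mm) begins 54 mm behind the grasp point. The pads swing forward as they close: fully open they stand 13 mm farther back than shut.
Start: joints at [-0.934, 0.359, 0.012, 0, -1.224, -0.288], TCP at [0.231, -0.634, 0.21] pointing down, gripper open.
Joint ranges: [-3.07, 3.07], [-1.43, 2.12], [-1.02, 1.25], [-3.03, 1.67], [-3.05, -0], [-3.03, 3.03]. Speed limits (rad/s): [2.39, 2.39, 3.01, 3.14, 3.14, 3.14].

## Interface

Orientations are given as a unit quaternion [x, y, z, w].
In Python, from bench import * gives the robot as it stands.
- The arm moves only by the tool move_arm, never from a script. Its argument "deltas" is text: rows parted by semicolons, each of 4 numbers parted by spaces: the shift along the tool's x, y, z in cm, then the turn about the tool's z in degrees. In form: tx ty tz twist; .... A call has exactly 8 rows; each row is the pose to reach, as a shift and turn from the pose measured when the call began, along the tool's axes at that moment; what a row does not reach only later rows make up. A row lasts 1/8 s, in which the tool goes at most 62.5 mm and 10.7 degrees, less where a joint would pass 70% of its speed; a pose out of reach is approached as far as the arm can. A call with a gripper value outside its range is refused whole. "gripper" is the opening in per cent of the stroke, from 0 (shut) to 100 (fully open), set as the call begins (left out, the last holds). The fingers move at their own pace and stop on an object; "squeeze" is the grip in N (left out, the last holds). Time passes only in rows, so rows that repeat a pose let the fingers close, or fill a call up. It gives the time, the measured TCP pose, the force and the opening at its end, in the units of the state.
- read_state(): the state, without advancing time (a new reading comes with each control period).
- read_camera(name): name is "side" or "top" or "wrist"; returns (picture, depth): 400x640x3 uint8, blue, green, red; 400x640 float32, m along the optical axis (not along the pixel's ray), 0 where there is no reading.
- camera_model(name): a dict with "fx", "fy", "cx", "cy" (pixels), "xyz" and "orientation" of the camera in the world. Camera axes: x right, y down, z forward; pixel columns grow to the right and rows downward; lengths in m; the calibration is good to about 2 mm. A picture is of the moment at which its call begins: read the wrist's pose just before it. camera_model takes no time and is no camera call; for the wrist camera it gives the pose at the moment of the call.
- job_done(): hands the job in, once; it reports no verdict.
The state is a dict: "clock": time; "joint_positions": joint angles; "qvel": joint speeds; "joint_torque": joint torques, N m; "tool_pos": TCP position; "tcp_rot": TCP orientation; "contact_force": force on the tool from outside, world axes, zero at the start; "torque": the same for the moment, N m; "finger_gap": finger opening in m.
Only numpy, scipy, OpenCV 4.12 (cv2) and the standard library are available. Lean on these libraries where they do the work, as an engineer would, in place of code of your own. Each camera call takes 0.05 s, during which the arm holds its last target. There are 200 camera calls.

## Working session

There is one attempt and no reset: what is moved stays moved. The work goes in short steps, Python scripts to look and compute and a tool call to move; the robot and the scene stay as the last step left them, time stands still between calls to the robot, and variables do not carry over. Pictures are saved under pics/ and viewed, about 8 in all and at most 12, crops included, and the job is handed in when it is done.

Besides the shell and the picture viewer there is one more tool, called after "Request:" by a JSON object that holds its "name" and its "arguments". move_arm: Moves the arm, as the interface text tells. Its arguments: {"type":"object","properties":{"deltas":{"type":"string"},"gripper":{"type":"number"},"squeeze":{"type":"number"}},"required":["deltas"]}

```bash
ls; mkdir -p pics; python3 - <<'E'
from bench import *
import cv2,numpy as np
s=read_state();print(s)
ims=[]
for n in("top","side"):
    m=camera_model(n);print(n,m)
    p,d=read_camera(n);np.savez(f"pics/{n}.npz",p=p,d=d);ims.append(p)
cv2.imwrite("pics/a.png",cv2.resize(np.vstack(ims),(480,600)))
cv2.imwrite("pics/top.png",ims[0])
cv2.imwrite("pics/side.png",ims[1])
E
```

```text
pics
{'clock': 0.0, 'joint_positions': array([-9.33923041e-01,  3.59347811e-01,  1.10485460e-02, -3.69226737e-04,
       -1.22409143e+00, -2.88090923e-01]), 'qvel': array([-0.00059182,  0.00072102,  0.00154953,  0.00047631,  0.0012368 ,
       -0.00077236]), 'joint_torque': array([ 4.76327350e-04, -5.83319271e+01,  2.93411601e+01,  6.93609819e+00,
       -6.02652115e-03,  1.95141831e-05]), 'tool_pos': array([ 0.23047597, -0.63387598,  0.20928105]), 'tcp_rot': array([-1.73446611e-01,  9.84842935e-01,  7.90882118e-04, -2.00335914e-04]), 'contact_force': array([-0.12299582,  0.27061164, -0.61401835]), 'torque': array([-0.02205143,  0.01473301,  0.02022462]), 'finger_gap': 0.0857837792786295}
top {'fx': 380.25189672798297, 'fy': 380.25189672798297, 'cx': 322.9672918076823, 'cy': 200.36395635716858, 'xyz': array([ 0.48703057, -0.03723937,  0.9400269 ]), 'orientation': array([-0.6960397 ,  0.71713364, -0.0243678 ,  0.02557903])}
side {'fx': 399.00763815288883, 'fy': 399.00763815288883, 'cx': 322.9569301037813, 'cy': 204.8923658631599, 'xyz': array([0.35904482, 0.71905159, 0.40968184]), 'orientation': array([-0.09681013,  0.81719637, -0.56387176,  0.06976052])}
```

View pics/top.png

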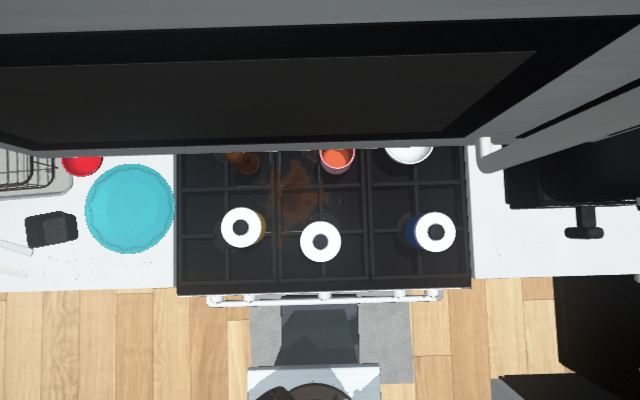

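View pics/side.png

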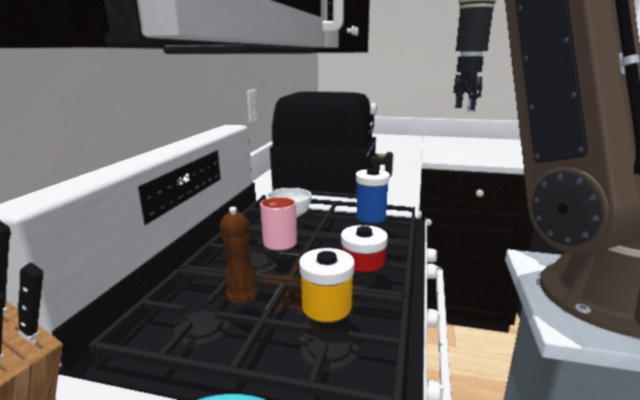

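The top view shows the lids with their buttons: yellow at about (242,228), red at (320,241) and blue at (436,232). The microwave overhangs the rear. The side view confirms the colours and heights.

```bash
cat > h.py <<'E'
from bench import *
import cv2,numpy as np
from scipy.spatial.transform import Rotation as R
def ray(m,u,v):
    return R.from_quat(m["orientation"]).apply([(u-m["cx"])/m["fx"],(v-m["cy"])/m["fy"],1])
def onplane(m,u,v,z):
    r=ray(m,u,v);return m["xyz"]+r*(z-m["xyz"][2])/r[2]
def blobs(mask,amin=40):
    n,l,st,c=cv2.connectedComponentsWithStats(mask.astype(np.uint8))
    return [(c[i],st[i]) for i in range(1,n) if st[i,4]>amin]
E
python3 - <<'E'
from h import *
f=np.load("pics/top.npz");p,d=f["p"],f["d"];m=camera_model("top")
for n,u,v,h in(("blue",436,232,.134),("yellow",242,228,.104),("red",320,241,.076)):
    roi=p[v-26:v+27,u-26:u+27].astype(int)
    dark=roi.max(2)<90
    dark[:14]=dark[-14:]=0;dark[:,:14]=dark[:,-14:]=0
    for c,st in blobs(dark):
        uu,vv=c+[u-26,v-26];P=onplane(m,uu,vv,h)
        z=d[int(vv),int(uu)];Q=m["xyz"]+ray(m,uu,vv)*z
        print(n,uu,vv,"plane",P.round(4),"depth",Q.round(4),"diam mm",st[2:4]*z/m["fx"]*1e3, "reach",np.hypot(*P[:2]))
# microwave edge
for u,v in((250,140),(400,140),(320,100),(436,120),(436,180),(350,270)):
    print(u,v,(m["xyz"]+ray(m,u,v)*d[v,u]).round(3))
# side check of buttons
f=np.load("pics/side.npz");p,d=f["p"],f["d"];m=camera_model("side")
for u,v in((327,257),(364,231),(373,166)):
    print(u,v,(m["xyz"]+ray(m,u,v)*d[v,u]).round(3),p[v,u])
E
```

```text
blue 435.84375 231.71875 plane [ 0.4706 -0.2729  0.134 ] depth [ 0.4707 -0.2725  0.1355] diam mm [33.71426671 31.60712504] reach 0.5440280280605913
yellow 240.05747126436782 226.89655172413794 plane [0.4933 0.1469 0.104 ] depth [0.4933 0.147  0.1038] diam mm [32.92849582 32.92849582] reach 0.5147238169860424
red 319.9864864864865 241.35135135135135 plane [ 0.4555 -0.0272  0.076 ] depth [ 0.4555 -0.0272  0.0756] diam mm [29.40292242 31.66468568] reach 0.45635017510319553
250 140 [0.59  0.045 0.508]
400 140 [ 0.591 -0.134  0.478]
320 100 [ 0.589 -0.037  0.64 ]
436 120 [ 0.589 -0.151  0.571]
436 180 [ 0.6   -0.331 -0.04 ]
350 270 [ 0.376 -0.1   -0.04 ]
327 257 [0.49  0.16  0.102] [41 35 35]
364 231 [ 0.454 -0.011  0.076] [38 34 33]
373 166 [ 0.521 -0.725  0.017] [19 19 19]
```

Request:
{"name": "move_arm", "arguments": {"deltas": "-4 3 0 0;-9 6.5 0 0;-14 10.2 0 0;-19 14 0 0;-24 17.7 0 0;-29 21.4 0 0;-33 24.3 0 0;-34.9 25.7 0 0", "gripper": 0}}

```text
clock: 1.1
tool_pos: [0.4717, -0.2709, 0.2095]
tcp_rot: [-0.175, 0.985, 0.001, -0.0]
contact_force: [0.0, -0.7, 0.0]
finger_gap: 0.0001
```

```bash
cat >> h.py <<'E'
T=dict(blue=(.4706,-.2727),yellow=(.4933,.1469),red=(.4555,-.0272))
def go(n,t=None):
    s=read_state();r=R.from_quat(s["tcp_rot"])
    d=np.r_[np.array(t or T[n])-s["tool_pos"][:2],0]
    print(n,"clock",s["clock"],"pos",s["tool_pos"].round(4),"tilt",r.apply([0,0,1]).round(4),"F",s["contact_force"].round(2),"gap",s["finger_gap"],"tool delta cm",(r.inv().apply(d)*100).round(2))
E
python3 - <<'E'
from h import *
go("blue")
m=camera_model("wrist");p,d=read_camera("wrist");print(m);np.savez("pics/w.npz",p=p,d=d)
t,dd=read_camera("top");S,_=read_camera("side")
cv2.imwrite("pics/w.png",cv2.resize(np.hstack([p,S]),(800,250)))
cv2.imwrite("pics/wl.png",p)
E
```

```text
blue clock 1.1 pos [ 0.4717 -0.2709  0.2095] tilt [-8.0e-04  1.6e-03 -1.0e+00] F [ 0.02 -0.73  0.05] gap 5.364354410975167e-05 tool delta cm [ 0.17 -0.13 -0.  ]
{'fx': 316.35915679820494, 'fy': 316.35915679820494, 'cx': 320.6362964787783, 'cy': 204.122844847889, 'xyz': array([ 0.39682074, -0.29890305,  0.37271125]), 'orientation': array([0.56598472, 0.80907987, 0.13009825, 0.09014153])}
```

View pics/w.png

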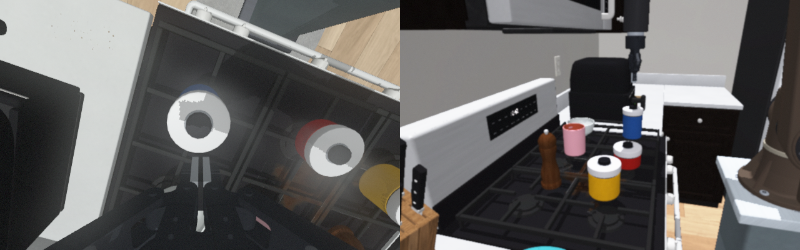

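The wrist view shows the blue lid's button at about (317,200) full-size, with the shut fingertips just below it. The side view shows the gripper above the blue canister. Next I check the button position from the wrist view.

```bash
python3 - <<'E'
from h import *
f=np.load("pics/w.npz");p,d=f["p"],f["d"];m=camera_model("wrist")
u,v=317,200
mask=np.zeros(p.shape[:2],bool);mask[v-28:v+28,u-28:u+28]=(p.max(2)<120)[v-28:v+28,u-28:u+28]
for c,st in blobs(mask):
    print(c,st,onplane(m,*c,.134).round(4),(m["xyz"]+ray(m,*c)*d[int(c[1]),int(c[0])]).round(4))
# fingertips: depth at column ~322, rows 250-300
for vv in range(240,300,6): print(vv,p[vv,322],(m["xyz"]+ray(m,322,vv)*d[vv,322]).round(3))
E
```

```text
[317.47413793 199.84841954] [ 297  179   42   43 1392] [ 0.4672 -0.2765  0.134 ] [ 0.4673 -0.2765  0.1337]
240 [231 231 229] [ 0.504 -0.259  0.121]
246 [70 71 69] [ 0.583 -0.229 -0.042]
252 [67 69 65] [ 0.461 -0.276  0.235]
258 [61 63 62] [ 0.461 -0.276  0.242]
264 [62 61 60] [ 0.461 -0.275  0.246]
270 [57 58 55] [ 0.461 -0.276  0.253]
276 [53 53 51] [ 0.461 -0.276  0.257]
282 [51 48 46] [ 0.461 -0.276  0.261]
288 [44 46 42] [ 0.461 -0.276  0.266]
294 [56 55 51] [ 0.463 -0.275  0.266]
```

Request:
{"name": "move_arm", "arguments": {"deltas": "0.4 -0.25 0.5 0;0.4 -0.25 1 0;0.4 -0.25 1.5 0;0.4 -0.25 2 0;0.4 -0.25 2.5 0;0.4 -0.25 3 0;0.4 -0.25 3.5 0;0.4 -0.25 3.8 0"}}

```text
clock: 2.25
tool_pos: [0.468, -0.2757, 0.171]
tcp_rot: [-0.175, 0.985, 0.001, -0.001]
contact_force: [-0.1, 0.2, -1.1]
finger_gap: 0.0
```

```bash
python3 - <<'E'
from h import *
go("blue",(.469,-.2745))
p,d=read_camera("wrist");S,_=read_camera("side")
cv2.imwrite("pics/w2.png",np.hstack([cv2.resize(p[120:320,220:420],(400,400)),cv2.resize(S[100:240,310:450],(400,400))]))
E
```

```text
blue clock 2.25 pos [ 0.468  -0.2757  0.171 ] tilt [-0.0015  0.0016 -1.    ] F [-0.1   0.21 -1.07] gap 2.3821055520479003e-05 tool delta cm [-0.13  0.08  0.  ]
```

View pics/w2.png

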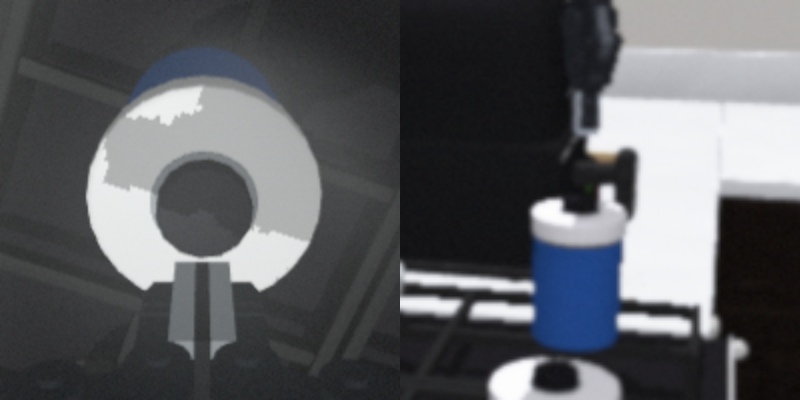

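The wrist crop shows the fingertips lined up sideways with the button but still well above it. The side crop also shows a gap of several cm, so I descend gently and watch the force.

Request:
{"name": "move_arm", "arguments": {"deltas": "-0.1 0.1 0.4 0;-0.1 0.1 0.8 0;-0.1 0.1 1.2 0;-0.1 0.1 1.5 0;-0.1 0.1 1.8 0;-0.1 0.1 2.0 0;-0.1 0.1 2.2 0;-0.1 0.1 2.2 0"}}

```text
clock: 3.35
tool_pos: [0.4684, -0.2744, 0.1489]
tcp_rot: [-0.175, 0.985, 0.001, -0.001]
contact_force: [-0.4, 0.6, -0.7]
finger_gap: 0.0003
```

```bash
python3 - <<'E'
from h import *
go("blue",(.469,-.2745))
p,d=read_camera("wrist");S,_=read_camera("side");m=camera_model("wrist")
for vv in range(230,270,3): print(vv,[(m["xyz"]+ray(m,u,vv)*d[vv,u]).round(3).tolist() for u in (312,330)])
cv2.imwrite("pics/w3.png",np.hstack([cv2.resize(p[120:320,220:420],(400,400)),cv2.resize(S[100:240,310:450],(400,400))]))
E
```

```text
blue clock 3.35 pos [ 0.4684 -0.2744  0.1489] tilt [-0.002   0.0018 -1.    ] F [-0.42  0.61 -0.66] gap 0.00033549059814572444 tool delta cm [-0.05 -0.03 -0.  ]
230 [[0.466, -0.281, 0.135], [0.462, -0.271, 0.134]]
233 [[0.468, -0.281, 0.134], [0.464, -0.27, 0.134]]
236 [[0.47, -0.28, 0.134], [0.466, -0.27, 0.134]]
239 [[0.472, -0.279, 0.134], [0.468, -0.269, 0.133]]
242 [[0.474, -0.278, 0.132], [0.47, -0.268, 0.134]]
245 [[0.476, -0.278, 0.133], [0.471, -0.268, 0.135]]
248 [[0.478, -0.277, 0.133], [0.474, -0.267, 0.134]]
251 [[0.461, -0.282, 0.173], [0.457, -0.274, 0.174]]
254 [[0.46, -0.282, 0.177], [0.458, -0.274, 0.176]]
257 [[0.459, -0.282, 0.181], [0.457, -0.274, 0.18]]
260 [[0.46, -0.282, 0.182], [0.458, -0.274, 0.182]]
263 [[0.46, -0.282, 0.186], [0.457, -0.274, 0.186]]
266 [[0.46, -0.282, 0.188], [0.457, -0.275, 0.189]]
269 [[0.46, -0.282, 0.192], [0.457, -0.275, 0.191]]
```

View pics/w3.png

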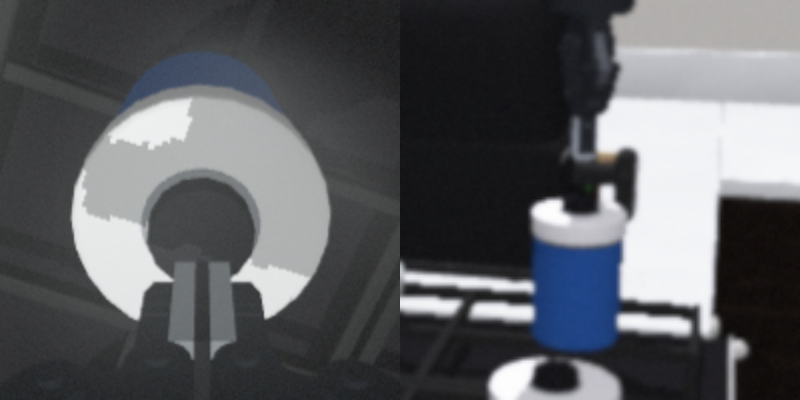

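The tips are at z≈0.172 and the button top at 0.134, seen in both views, so about 38 mm remain.

Request:
{"name": "move_arm", "arguments": {"deltas": "-0.05 0 0.5 0;-0.05 0 1 0;-0.05 0 1.4 0;-0.05 0 1.8 0;-0.05 0 2.2 0;-0.05 0 2.6 0;-0.05 0 2.9 0;-0.05 0 3.0 0"}}

```text
clock: 4.45
tool_pos: [0.4689, -0.2742, 0.1189]
tcp_rot: [-0.175, 0.985, 0.001, -0.001]
contact_force: [-0.9, -0.2, -0.2]
finger_gap: -0.0001
```

```bash
python3 - <<'E'
from h import *
go("blue",(.469,-.2745))
p,d=read_camera("wrist");S,_=read_camera("side");m=camera_model("wrist")
for vv in range(230,270,3): print(vv,[(m["xyz"]+ray(m,u,vv)*d[vv,u]).round(3).tolist() for u in (312,330)])
cv2.imwrite("pics/w4.png",np.hstack([cv2.resize(p[120:320,220:420],(400,400)),cv2.resize(S[100:240,310:450],(400,400))]))
E
```

```text
blue clock 4.45 pos [ 0.4689 -0.2742  0.1189] tilt [-0.0019  0.0017 -1.    ] F [-0.89 -0.24 -0.22] gap -7.49383014248868e-05 tool delta cm [ 0.   -0.04 -0.  ]
230 [[0.457, -0.284, 0.128], [0.454, -0.275, 0.126]]
233 [[0.457, -0.284, 0.132], [0.454, -0.275, 0.13]]
236 [[0.458, -0.283, 0.133], [0.455, -0.275, 0.132]]
239 [[0.459, -0.283, 0.133], [0.456, -0.274, 0.133]]
242 [[0.461, -0.282, 0.133], [0.457, -0.274, 0.135]]
245 [[0.462, -0.282, 0.134], [0.459, -0.273, 0.133]]
248 [[0.464, -0.281, 0.133], [0.461, -0.272, 0.134]]
251 [[0.461, -0.282, 0.143], [0.458, -0.274, 0.144]]
254 [[0.461, -0.282, 0.147], [0.458, -0.274, 0.146]]
257 [[0.461, -0.282, 0.149], [0.458, -0.274, 0.149]]
260 [[0.461, -0.282, 0.153], [0.458, -0.274, 0.152]]
263 [[0.461, -0.282, 0.155], [0.457, -0.275, 0.157]]
266 [[0.461, -0.282, 0.157], [0.458, -0.274, 0.158]]
269 [[0.461, -0.282, 0.161], [0.458, -0.274, 0.161]]
```

Request:
{"name": "move_arm", "arguments": {"deltas": "0 0 0.3 0;0 0 0.6 0;0 0 0.8 0;0 0 1.0 0;0 0 1.15 0;0 0 1.3 0;0 0 1.45 0;0 0 1.6 0"}}

```text
clock: 5.55
tool_pos: [0.469, -0.2742, 0.103]
tcp_rot: [-0.175, 0.985, 0.001, -0.001]
contact_force: [-1.5, 1.3, 9.4]
finger_gap: 0.0002
```

Request:
{"name": "move_arm", "arguments": {"deltas": "0 0 0.05 0;0 0 0.1 0;0 0 0.15 0;0 0 0.15 0;0 0 0.15 0;0 0 0.15 0;0 0 0.15 0;0 0 0.15 0"}}

```text
clock: 6.55
tool_pos: [0.4692, -0.2744, 0.103]
tcp_rot: [-0.175, 0.985, 0.001, -0.0]
contact_force: [-4.5, 3.5, 14.6]
finger_gap: 0.0003
```

```bash
python3 - <<'E'
from h import *
go("blue",(.469,-.2745))
p,d=read_camera("wrist");m=camera_model("wrist")
for vv in range(205,250,3): print(vv,[(m["xyz"]+ray(m,u,vv)*d[vv,u]).round(3).tolist() for u in (312,330)])
E
```

```text
blue clock 6.55 pos [ 0.4692 -0.2744  0.103 ] tilt [-8.e-04  9.e-04 -1.e+00] F [-4.46  3.51 14.64] gap 0.00025709613108312553 tool delta cm [ 0.02 -0.01  0.  ]
205 [[0.441, -0.29, 0.121], [0.438, -0.282, 0.122]]
208 [[0.442, -0.289, 0.121], [0.439, -0.281, 0.121]]
211 [[0.444, -0.289, 0.121], [0.441, -0.28, 0.122]]
214 [[0.445, -0.288, 0.122], [0.442, -0.28, 0.121]]
217 [[0.446, -0.288, 0.122], [0.444, -0.279, 0.121]]
220 [[0.448, -0.287, 0.122], [0.445, -0.279, 0.121]]
223 [[0.449, -0.287, 0.122], [0.447, -0.278, 0.121]]
226 [[0.451, -0.286, 0.122], [0.448, -0.278, 0.121]]
229 [[0.452, -0.286, 0.122], [0.449, -0.277, 0.123]]
232 [[0.454, -0.285, 0.122], [0.451, -0.277, 0.122]]
235 [[0.455, -0.285, 0.124], [0.452, -0.276, 0.123]]
238 [[0.457, -0.284, 0.122], [0.454, -0.275, 0.122]]
241 [[0.458, -0.284, 0.124], [0.455, -0.275, 0.123]]
244 [[0.46, -0.283, 0.123], [0.457, -0.274, 0.122]]
247 [[0.46, -0.283, 0.125], [0.458, -0.274, 0.123]]
```

The button is solid at its stop: TCP z 0.103, button top about 0.124. I lift and start across to yellow.

Request:
{"name": "move_arm", "arguments": {"deltas": "0 0 -1 0;0 0 -3 0;0 0 -5 0;0 0 -7 0;-2 4.6 -7 0;-4 9.2 -7 0;-6 13.8 -7 0;-8 18.4 -7 0"}}

```text
clock: 7.6
tool_pos: [0.481, -0.0726, 0.1734]
tcp_rot: [-0.175, 0.985, 0.001, -0.0]
contact_force: [0.1, -0.8, 0.3]
finger_gap: -0.0001
```

```bash
python3 - <<'E'
from h import *
go("yellow")
p,d=read_camera("top");m=camera_model("top")
for u,v in((436,232),(434,230)): print((m["xyz"]+ray(m,u,v)*d[v,u]).round(4))
u,v=436,232;mask=np.zeros(p.shape[:2],bool);mask[v-13:v+14,u-13:u+14]=(p.max(2)<90)[v-13:v+14,u-13:u+14]
for c,st in blobs(mask): print(c,onplane(m,*c,.124).round(4))
E
```

```text
yellow clock 7.6 pos [ 0.481  -0.0726  0.1734] tilt [-4.e-04  1.e-03 -1.e+00] F [ 0.14 -0.75  0.27] gap -7.216108263252408e-05 tool delta cm [-8.710e+00  2.019e+01  2.000e-02]
[ 0.4698 -0.2757  0.1255]
[ 0.4742 -0.2719  0.1248]
[435.38509317 231.59006211] [ 0.4707 -0.2749  0.124 ]
```

The blue button top reads about 0.125, so it is down, and the canister hasn't moved. On to yellow.

Request:
{"name": "move_arm", "arguments": {"deltas": "-1.7 4 0 0;-3.4 8 0 0;-5.2 12 0 0;-6.9 16 0 0;-8.3 19.2 0 0;-8.7 20.2 0 0;-8.7 20.2 0 0;-8.7 20.2 0 0"}}

```text
clock: 8.65
tool_pos: [0.4933, 0.1499, 0.1739]
tcp_rot: [-0.175, 0.985, 0.001, 0.0]
contact_force: [-0.8, -0.5, -0.2]
finger_gap: -0.0001
```

```bash
cat >> h.py <<'E'
def wlook(n,h):
    go(n);m=camera_model("wrist");p,d=read_camera("wrist")
    # project expected button centre
    q=R.from_quat(m["orientation"]).inv().apply(np.r_[T[n],h]-m["xyz"]);u=int(m["fx"]*q[0]/q[2]+m["cx"]);v=int(m["fy"]*q[1]/q[2]+m["cy"])
    k=int(.026*m["fx"]/q[2]);mask=np.zeros(p.shape[:2],bool);s=np.s_[v-k:v+k,u-k:u+k]
    mask[s]=(p.max(2)<120)[s]
    for c,st in blobs(mask): print("uv exp",u,v,"blob",c.round(1),st,st[2:4]*q[2]/m["fx"],onplane(m,*c,h).round(4),"depth",(m["xyz"]+ray(m,*c)*d[int(c[1]),int(c[0])]).round(4))
E
python3 -c "
from h import *
wlook('yellow',.104)"
```

```text
yellow clock 8.65 pos [0.4933 0.1499 0.1739] tilt [ 4.0e-04  1.9e-03 -1.0e+00] F [-0.82 -0.47 -0.24] gap -9.144359378982692e-05 tool delta cm [ 0.1  -0.28 -0.  ]
uv exp 317 206 blob [320.3 202.7] [ 299  180   45   46 1545] [0.03500534 0.03578324] [0.4894 0.1478 0.104 ] depth [0.4898 0.148  0.1027]
```

Request:
{"name": "move_arm", "arguments": {"deltas": "0.25 -0.2 1.5 0;0.25 -0.2 3 0;0.25 -0.2 4.5 0;0.25 -0.2 6 0;0.25 -0.2 7.2 0;0.25 -0.2 8 0;0.25 -0.2 8.2 0;0.25 -0.2 8.2 0"}}

```text
clock: 9.7
tool_pos: [0.4919, 0.1474, 0.0922]
tcp_rot: [-0.175, 0.985, 0.001, 0.001]
contact_force: [0.2, 0.6, 0.4]
finger_gap: -0.0003
```

Request:
{"name": "move_arm", "arguments": {"deltas": "0 0 0.3 0;0 0 0.6 0;0 0 0.9 0;0 0 1.1 0;0 0 1.3 0;0 0 1.5 0;0 0 1.7 0;0 0 1.8 0"}}

```text
clock: 10.7
tool_pos: [0.4918, 0.1474, 0.074]
tcp_rot: [-0.175, 0.985, 0.001, 0.0]
contact_force: [-1.6, 0.0, 2.5]
finger_gap: 0.0001
```

Request:
{"name": "move_arm", "arguments": {"deltas": "0 0 0.1 0;0 0 0.2 0;0 0 0.25 0;0 0 0.25 0;0 0 0.25 0;0 0 0.25 0;0 0 0.25 0;0 0 0.25 0"}}

```text
clock: 11.7
tool_pos: [0.492, 0.1473, 0.0729]
tcp_rot: [-0.175, 0.985, 0.001, 0.001]
contact_force: [-8.2, -1.6, 17.2]
finger_gap: 0.0001
```

Yellow is at its stop too. I lift and move to red.

Request:
{"name": "move_arm", "arguments": {"deltas": "0 0 -1 0;0 0 -3.5 0;0 0 -6.5 0;2.5 -4 -6.5 0;5 -8 -6.5 0;7.5 -12 -6.5 0;9.45 -15.1 -6.5 0;9.45 -15.1 -6.5 0"}}

```text
clock: 12.7
tool_pos: [0.4548, -0.0288, 0.1378]
tcp_rot: [-0.174, 0.985, 0.001, 0.001]
contact_force: [0.1, -0.3, 0.3]
finger_gap: 0.0
```

```bash
python3 - <<'E'
from h import *
wlook('red',.076)
p,d=read_camera("top");m=camera_model("top")
for n,u,v,h in(("yellow",240,227,.094),("blue",436,232,.124)):
    mask=np.zeros(p.shape[:2],bool);mask[v-13:v+14,u-13:u+14]=(p.max(2)<90)[v-13:v+14,u-13:u+14]
    for c,st in blobs(mask): print(n,onplane(m,*c,h).round(4),"z",np.median((m["xyz"]+ray(m,*c)*d[int(c[1])-2:int(c[1])+3,int(c[0])-2:int(c[0])+3].mean())[2]).round(4))
E
```

```text
red clock 12.7 pos [ 0.4548 -0.0288  0.1378] tilt [ 0.0019  0.0023 -1.    ] F [ 0.08 -0.28  0.25] gap 7.176596092129519e-06 tool delta cm [-0.12  0.13  0.  ]
uv exp 322 212 blob [323.4 209.2] [ 302  187   44   45 1552] [0.03323902 0.03399445] [ 0.4525 -0.0278  0.076 ] depth [ 0.4525 -0.0278  0.0758]
yellow [0.4937 0.1483 0.094 ] z 0.1287
blue [ 0.4707 -0.2749  0.124 ] z 0.1258
```

Yellow's depth reading (0.129) doesn't fit, so I check it before pressing red.

```bash
python3 - <<'E'
from h import *
p,d=read_camera("top");m=camera_model("top")
cv2.imwrite("pics/t5.png",cv2.resize(p[190:270,200:360],(800,400)))
print(np.array([[(m["xyz"]+ray(m,u,v)*d[v,u])[2] for u in range(222,262,4)] for v in range(209,248,4)]).round(3))
s,sd=read_camera("side");m=camera_model("side")
print(np.array([[(m["xyz"]+ray(m,u,v)*sd[v,u])[2] for u in range(315,341,4)] for v in range(250,276,3)]).round(3))
E
```

```text
[[-0.041  0.    -0.038  0.094  0.094  0.094  0.095 -0.043 -0.042 -0.037]
 [-0.04   0.002  0.092  0.093  0.093  0.092  0.094  0.093  0.094  0.009]
 [-0.042  0.091  0.094  0.093  0.094  0.095  0.092  0.094  0.091  0.088]
 [ 0.091  0.094  0.093  0.097  0.095  0.093  0.095  0.092  0.091  0.094]
 [ 0.092  0.092  0.096  0.094  0.096  0.095  0.094  0.095  0.093  0.091]
 [ 0.09   0.09   0.091  0.097  0.094  0.099  0.096  0.095  0.091  0.093]
 [ 0.094  0.092  0.094  0.092  0.097  0.097  0.095  0.095  0.091  0.092]
 [-0.022  0.091  0.093  0.092  0.093  0.096  0.092  0.094  0.541  0.549]
 [-0.025  0.09   0.091  0.094  0.094  0.095  0.545  0.551  0.554  0.558]
 [-0.021 -0.026 -0.025  0.537  0.548  0.554  0.556  0.559  0.562  0.564]]
[[0.092 0.091 0.092 0.091 0.092 0.091 0.092]
 [0.092 0.091 0.093 0.092 0.092 0.091 0.091]
 [0.091 0.094 0.094 0.093 0.094 0.092 0.092]
 [0.092 0.093 0.093 0.093 0.094 0.093 0.092]
 [0.092 0.093 0.093 0.093 0.093 0.092 0.092]
 [0.092 0.092 0.091 0.091 0.092 0.092 0.092]
 [0.091 0.092 0.091 0.09  0.092 0.092 0.092]
 [0.092 0.091 0.092 0.092 0.091 0.092 0.091]
 [0.087 0.09  0.09  0.09  0.091 0.089 0.088]]
```

View pics/t5.png

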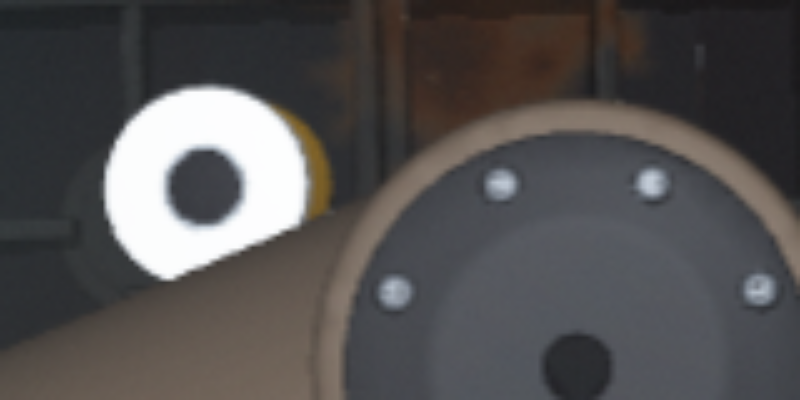

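The yellow button top is at about 0.095 (pressed). The picture shows the arm beside the lid, which spoiled the earlier average. Now red.

Request:
{"name": "move_arm", "arguments": {"deltas": "0 0.15 1.5 0;0 0.15 3 0;0 0.15 4.5 0;0 0.15 5.8 0;0 0.15 6.8 0;0 0.15 7.4 0;0 0.15 7.6 0;0 0.15 7.6 0"}}

```text
clock: 13.9
tool_pos: [0.4556, -0.025, 0.0618]
tcp_rot: [-0.176, 0.984, 0.001, 0.001]
contact_force: [-0.9, 0.0, 0.3]
finger_gap: -0.0002
```

Request:
{"name": "move_arm", "arguments": {"deltas": "0 0 0.3 0;0 0 0.5 0;0 0 0.8 0;0 0 1.0 0;0 0 1.2 0;0 0 1.4 0;0 0 1.6 0;0 0 1.7 0"}}

```text
clock: 14.9
tool_pos: [0.4558, -0.025, 0.0449]
tcp_rot: [-0.176, 0.984, 0.001, 0.001]
contact_force: [-4.0, 0.4, 15.2]
finger_gap: -0.0001
```

Request:
{"name": "move_arm", "arguments": {"deltas": "0 0 0.05 0;0 0 0.1 0;0 0 0.1 0;0 0 0.1 0;0 0 0.1 0;0 0 0.1 0;0 0 0.1 0;0 0 0.1 0"}}

```text
clock: 15.9
tool_pos: [0.4558, -0.025, 0.0449]
tcp_rot: [-0.176, 0.984, 0.001, 0.001]
contact_force: [-5.6, 0.6, 17.2]
finger_gap: -0.0
```

Request:
{"name": "move_arm", "arguments": {"deltas": "0 0 -1 0;0 0 -3 0;0 0 -5.5 0;0 0 -8 0;0 0 -10.5 0;0 0 -13 0;0 0 -13 0;0 0 -13 0"}}

```text
clock: 16.9
tool_pos: [0.455, -0.0252, 0.1745]
tcp_rot: [-0.176, 0.984, 0.001, 0.001]
contact_force: [0.0, 0.3, -0.6]
finger_gap: -0.0001
```

```bash
python3 - <<'E'
from h import *
wlook('red',.066)
s,sd=read_camera("side");m=camera_model("side")
for u,v in((327,257),(364,231),(364,234),(364,228)): print((m["xyz"]+ray(m,u,v)*sd[v,u]).round(4))
cv2.imwrite("pics/s6.png",s)
E
```

```text
red clock 16.9 pos [ 0.455  -0.0252  0.1745] tilt [ 0.0021  0.0022 -1.    ] F [ 0.03  0.26 -0.64] gap -9.551278743396812e-05 tool delta cm [ 0.02 -0.2  -0.  ]
uv exp 318 193 blob [319.1 192. ] [ 301  174   37   37 1040] [0.03308429 0.03308429] [ 0.454  -0.0274  0.066 ] depth [ 0.454  -0.0274  0.0659]
[0.4936 0.1454 0.0938]
[ 0.4565 -0.0319  0.0663]
[ 0.4545 -0.0179  0.066 ]
[ 0.4597 -0.0548  0.0628]
```

View pics/s6.png

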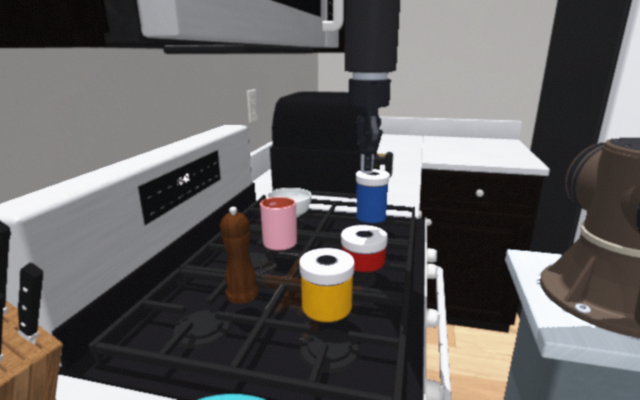

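All three buttons are down, everything is where it started, and the arm is clear, so I hand it in.

```bash
python3 -c "
from bench import *
print(job_done())"
```

```text
the job is handed in; nothing more can be done
None
```

I pressed the three buttons with the shut fingertips in order: blue, yellow, then red. Each went to its solid stop with about 15–17 N upward force. I handed the job in at about 17 s, with the arm clear of everything.

**Last checks:**
- **Button tops:** the depth readings were about 0.125 m (blue), 0.094 m (yellow) and 0.066 m (red). The expected fully-down heights were 0.124, 0.094 and 0.066 m.
- **Positions:** the canisters stand upright, within about 2 mm of where I first measured them. The mill, cup and bowl look unmoved in the last side picture; I did not measure them.

**Disagreements:**
- **Fingertip position:** the fingertips were about 21 mm behind the reported TCP, not ahead of it as described. I measured this with the wrist camera and the first contact, and used it for the other two presses.
- **Yellow depth reading:** one top-camera value for the yellow button (0.129 m) was wrong because the arm was in the measured area. I rechecked from both the top and side cameras before pressing red, and it was down.
- **Camera offset:** the top and wrist cameras differed by up to about 5 mm sideways, so I aimed between them.

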